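# Make ready to decant from one tin of a two-part adhesive

## Task

Make ready to decant from the tin nearer the mitre saw: take the funnel out of its drip jar, lower it upright and fully home into the neck of the white bottle before letting go, and leave it standing there. Then unscrew the cap of the tin nearer the saw (the two tins of this two-part adhesive have opposite threads so that their caps cannot be swapped, and nothing shows which is which, so try both ways; it comes free after about a sixth of a turn) and lift it off. Finish still holding that cap in the gripper, up off the dusty bench and well clear above the tin's spout; leave the other tin closed and everything else where it stands.

Things in the scene. Friction and masses are not known exactly. Their poses are not given: they have to be found in the camera images.
- funnel: Aluminium funnel, 86 mm tall, 60 g, loose; starts upright in the drip jar. Origin: centre of the stem's lower end; z up its axis. Stem 12 mm thick at the tip, 19 at 42 mm up; cone to 58 mm at 72 mm up; then to the rim an upright round band 58 to 60 mm in diameter, 72 to 86 mm above the origin: grasp across it from above. Home in the bottle, the origin is 45 mm below the mouth.
- bottle: White plastic dispensing bottle without its cap, 120 mm tall; body 68 mm in diameter up to 62 mm, sloping shoulder, neck 31 mm outside diameter from 86 to 120 mm. Origin at the centre of its underside, z up. Loose, 0.35 kg.
- bottle_mouth (a point): Centre of the bottle's open mouth at the top of the neck, 120 mm above the bottle's underside; z up. The bore is 23 mm in diameter and straight for 50 mm.
- drip_jar: Straight clear glass jar, 54 mm in diameter, 78 mm tall, open, inside diameter about 48 mm; origin at the centre of its underside. Loose, 0.3 kg.
- caddy: Plywood caddy, 92 (x) by 175 (y) by 55 mm high, screwed to the bench, holding two alike square steel tins fast (72 mm square, tops 119 mm above the bench, 83 mm apart along y). Origin: centre of its underside; +y points to the mitre saw (yaw within 0.15 rad).
- seat_saw_side (a point): Centre of the round boss (53 mm in diameter, 6 mm high) on the tin nearer the mitre saw (caddy's +y end), 125 mm above the bench: the cap's lower rim stands on it. The spout rises 25 mm above it, 35 mm in diameter, thread outside.
- seat_outer (a point): The same point on the other tin (the caddy's -y end).
- cap_saw_side: Black fluted cap of the tin nearer the saw, 54 mm in diameter, 30 mm tall, 60 g; origin: centre of its lower rim. Starts screwed on, x axis along the caddy's. Thread of unknown hand, turns easily: one way stopped at once; the other way it lifts off once turned 0.86 to 1.4 rad (stopped at 1.41), not before; no rise needed. Grasp across it from above, fingertips just over the tin's top.
- cap_outer: The other tin's cap, alike, threaded the other way; to be left closed.
- string_spool: Bystander: wooden spool of mason line standing on end, 52 mm in diameter, 60 mm tall; origin at its underside.
- folding_rule: Bystander: folded wooden rule lying along y, 14 x 166 x 14 mm; origin at its underside.
- sanding_block: Bystander: cork sanding block, 61 x 110 x 34 mm; origin at its underside.

How it is judged (in metres and radians):
On the way, in this order (a step that is already met when the one before it is completed fails the run):
1. the funnel's stem is lowered into the bottle's neck, to about 10 mm from home, while the fingers still hold it (horizontal distance between funnel and bottle_mouth below 0.01 m and z of funnel in the frame of bottle_mouth below -0.034 m and contact force between the fingers and funnel above 0.5 N), for 0.05 s.
2. the funnel stands upright and fully home in the neck, let go (horizontal distance between funnel and bottle_mouth below 0.007 m and z of funnel in the frame of bottle_mouth below -0.039 m and angle between funnel's own z axis and vertical below 0.15 rad and angle between bottle's own z axis and vertical below 0.1 rad and contact force between the fingers and funnel below 0.05 N), for 0.2 s.
3. the cap nearer the saw is turned on its thread by more than 0.7 rad while still on the spout (angle between the x axis of cap_saw_side and the x axis of caddy, either way round above 0.7 rad and z of cap_saw_side in the frame of seat_saw_side below 0.012 m), for 0.05 s.
At the end, for the whole second after the job is handed in: Cap nearer the saw held still in the fingers (over 1 N), over 35 mm above its seat, touching no tin, bottle or funnel. Funnel released in the bottle: within 7 mm of the mouth's axis, origin 39 mm or more below it, tilt under 0.15 rad, bottle upright. Other cap on: within 6 mm, turned under 0.4 rad (all of step 2 and z of cap_outer in the frame of seat_outer below 0.006 m and angle between the x axis of cap_outer and the x axis of caddy, either way round below 0.4 rad and z of cap_saw_side in the frame of seat_saw_side above 0.035 m and contact force between the fingers and cap_saw_side above 1 N and contact force between cap_saw_side and funnel below 0.05 N and contact force between cap_saw_side and bottle below 0.05 N and contact force between cap_saw_side and caddy below 0.05 N and linear speed of cap_saw_side below 0.05 m/s); the arm keeps its last pose, push and grip.
It fails at once if the other tin's cap is unscrewed (turned by more than 0.4 rad or raised by more than 6 mm) (not (z of cap_outer in the frame of seat_outer below 0.006 m and angle between the x axis of cap_outer and the x axis of caddy, either way round below 0.4 rad)).
It fails at once if the bottle or the drip jar is tipped by more than 0.35 rad (angle between any of bottle, drip_jar's own z axis and vertical above 0.35 rad).
It fails at once if the spool, rule or sanding block is pushed more than 30 mm away (distance of any of string_spool, folding_rule, sanding_block from where it was at the start of the episode above 0.03 m).
It also fails if it takes over 58 s, if anything falls off the work surface, if the arm or the gripper's body presses on something with over 40 N, if the wrist force passes 120 N, or if a joint passes its speed limit or range.

## Robot

A 6-joint arm with a two-finger parallel gripper is mounted at the origin on a cart in front of the work surface, level with it; the furniture and walls round the work are solid. World frame = base frame: x ahead of the robot, y to its left, z up, the work surface at z = 0. Lengths are in mm, angles in rad, forces in N, time in s.
With the tool pointing down it reaches from about 350 to 875 mm from the base axis. Payload 4.2 kg.
Tool frame: the origin (TCP) lies midway between the tips of the shut fingers; the grasp point (between the pads) lies 19 mm behind it; z points along the fingers, y is the line along which they close (so a half turn about z gives the same grasp; the last joint's range is limited). The gripper opens to 85 mm and grips with 20 to 120 N. Pads are 22 mm wide; open, the fingers measure 114 mm over their backs; the gripper's body (76 mm by 85 mm) begins 54 mm behind the grasp point. The pads swing forward as they close: fully open they stand 13 mm farther back than shut.
Start: joints at [1.531, 0.385, 0.008, 0, -1.194, -0.259], TCP at [183.951, 597.295, 231.312] pointing down, gripper open.
Joint ranges: [-3.14, 3.14], [-1.21, 2.06], [-1.07, 1.41], [-3.16, 2.05], [-2.99, -0.16], [-3.1, 3.1]. Speed limits (rad/s): [2.79, 2.79, 3.14, 3.14, 3.14, 3.14].

## Interface

Orientations are given as a unit quaternion [x, y, z, w].
In Python, from bench import * gives the robot as it stands.
- The arm moves only by the tool drive_tool, never from a script. Its argument "plan" is a list that holds one entry, the list of rows, each a list of 5 numbers: the closure, from -1 (fully open) to 1 (shut), then the shift along the world's x, y, z in mm, then the turn about the world's z in degrees. A call has 1 to 20 rows; each row shifts and turns the commanded pose from where the row before left it; what a row does not reach is not made up. A row lasts 1/12 s, in which the tool goes at most 41.7 mm and 7.16 degrees, less where a joint would pass 70% of its speed; a pose out of reach is approached as far as the arm can. A call is refused whole if a number of a shift passes 41.7 or a number of a turn 7.16, either way. A call with a gripper value outside its range is refused whole. The fingers move at their own pace and stop on an object; the grip force is fixed at half the most. Time passes only in rows, so rows that do not move let the fingers close. It gives the time, the measured TCP pose, the force, the opening and the grip force at its end, in the units of the state.
- read_state(): the state, without advancing time (a new reading comes with each control period).
- get_image(name): name is "side" or "top"; returns (picture, depth): 384x512x3 uint8, red, green, blue; 384x512 float32, mm along the optical axis (not along the pixel's ray), 0 where there is no reading.
- camera_model(name): a dict with "fx", "fy", "cx", "cy" (pixels), "R" (3x3) and "t" (3): a world point X has camera coordinates R X + t. Camera axes: x right, y down, z forward; pixel columns grow to the right and rows downward; lengths in mm; the calibration is good to about 2 mm. A picture is of the moment at which its call begins. camera_model takes no time and is no camera call.
- job_done(): hands the job in; it is judged then, once.
The state is a dict: "clock": time; "joints": joint angles; "joint_vel": joint speeds; "joint_efforts": joint torques, N m; "position": TCP position; "ee_rot": TCP orientation; "contact_force": force on the tool from outside, world axes, zero at the start; "wrist_torque": the same for the moment, N m; "gripper_width": finger opening in mm; "grasp_force": force on a finger pad.
Only numpy, scipy, OpenCV 4.12 (cv2) and the standard library are available. Lean on these libraries where they do the work, as an engineer would, in place of code of your own. Each camera call takes 0.05 s, during which the arm holds its last target. There are 200 camera calls.

## Working session

There is one attempt and no reset: what is moved stays moved. The work goes in short steps, Python scripts to look and compute and a tool call to move; the robot and the scene stay as the last step left them, time stands still between calls to the robot, and variables do not carry over. Pictures are saved under pics/ and viewed, at most 10 in all, crops included, and the job is handed in when it is done.

Besides the shell and the picture viewer there is one more tool, called after "Request:" as a command line: name --argument value ..., lists and objects as JSON in quotes. drive_tool: Moves the arm, as the interface text tells. Its arguments: {"type":"object","properties":{"plan":{"type":"array"}},"required":["plan"]}

```bash
mkdir -p pics; cat > h.py <<'E'
from bench import *
import numpy as np, cv2
def cloud(name):
    im,d=get_image(name); c=camera_model(name)
    v,u=np.mgrid[0:384,0:512]
    P=np.stack([(u-c["cx"])/c["fx"]*d,(v-c["cy"])/c["fy"]*d,d],-1)
    W=(P-np.array(c["t"]))@np.array(c["R"])
    W[d==0]=np.nan
    return im,W
E
python3 - <<'E'
from h import *
for n in("top","side"):
    im,W=cloud(n); np.save(n+".npy",W); cv2.imwrite(f"pics/{n}0.png",im[:,:,::-1])
    print(n,camera_model(n))
s=read_state();print(s)
E
```

```text
top {'fx': 406.99341834451633, 'fy': 406.99341834451633, 'cx': 261.4842930523006, 'cy': 194.29365600296052, 'R': array([[-0.01071532, -0.99993064,  0.00488802],
       [-0.99068554,  0.00995239, -0.13580545],
       [ 0.13574738, -0.00629769, -0.99072347]]), 't': array([ -14.00534895,  519.42254618, 1066.19720879])}
side {'fx': 432.32046623775494, 'fy': 432.32046623775494, 'cx': 257.42486787220463, 'cy': 190.5006929477055, 'R': array([[-0.99413421, -0.10713629, -0.01479827],
       [-0.02522645,  0.36275034, -0.93154486],
       [ 0.10517034, -0.9257073 , -0.36332519]]), 't': array([ 513.06803585,   94.157823  , 1132.80426674])}
{'clock': 0.1, 'joints': array([ 1.53059221e+00,  3.85449281e-01,  6.74452707e-03, -4.50340293e-04,
       -1.19399835e+00, -2.58637368e-01]), 'joint_vel': array([-0.00048276, -0.00183464,  0.00395082,  0.00174588, -0.00028937,
       -0.0003267 ]), 'joint_efforts': array([-6.40205371e-05, -3.93323565e+01,  1.88929224e+01,  4.19793963e+00,
       -2.57944535e-03,  3.51825939e-06]), 'position': array([183.81127701, 596.80165472, 230.34000636]), 'ee_rot': array([ 9.88844637e-01, -1.48947408e-01, -1.04128739e-04,  9.70521760e-04]), 'contact_force': array([0.44135128, 0.6008974 , 0.51326212]), 'wrist_torque': array([-0.03551343,  0.0133114 ,  0.03385819]), 'grasp_force': 0.0, 'gripper_width': 85.24499476251086}
```

View pics/top0.png

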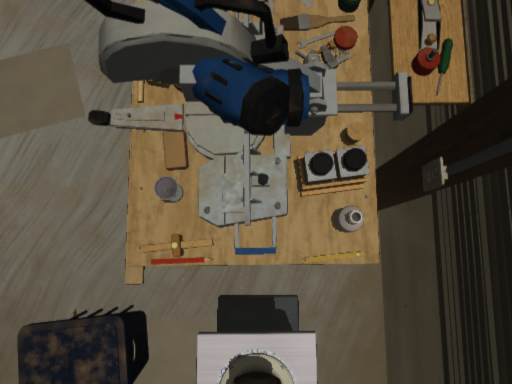

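View pics/side0.png

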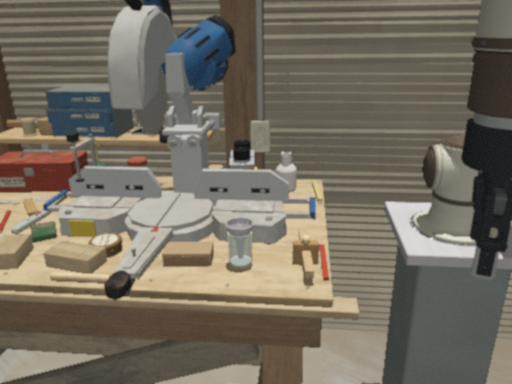

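Top view: the funnel in its jar is at about (168,188), the saw-side cap at (320,163), the outer cap at (353,159) and the bottle at (350,218). The side view confirms the funnel and jar at (240,240) and the bottle behind the saw at (286,172).

```bash
python3 - <<'E'
from h import *
W=np.load("top.npy"); im=cv2.imread("pics/top0.png")
def reg(n,u0,u1,v0,v1,z0,z1):
    P=W[v0:v1,u0:u1].reshape(-1,3); P=P[(P[:,2]>z0)&(P[:,2]<z1)]
    if len(P)<4: print(n,len(P));return
    c,r=cv2.minEnclosingCircle(P[:,:2].astype(np.float32))
    print(n,len(P),"mean",P.mean(0).round(1),"bbox",P.min(0).round(),P.max(0).round(),"circ",np.round(c,1),round(r,1))
for a in [("funnelrim",140,195,165,210,88,115),("jar",140,195,165,210,15,80),("bottle top",330,375,195,240,108,130),("bottle body",330,375,195,240,20,62),
 ("capS",300,337,145,180,145,165),("capO",338,372,140,178,145,165),("tinS",300,337,145,185,112,130),("tinO",335,372,140,185,112,130),("tins",295,375,140,185,112,130),("spool",340,365,120,143,45,75)]: reg(*a)
big=np.hstack([cv2.resize(im[150:222,130:210],None,fx=5,fy=5,interpolation=2),cv2.resize(im[110:240:1,285:385],None,fx=4,fy=360/130,interpolation=2)])
cv2.imwrite("pics/crop0.png",big)
# caddy yaw from tin edges
P=W[140:185,295:375].reshape(-1,3);P=P[(P[:,2]>114)&(P[:,2]<123)]
print(cv2.minAreaRect(P[:,:2].astype(np.float32)))
# height map of surroundings max z coarse
for v in range(100,245,6): print(v,[int(np.nan_to_num(W[v,u,2])) for u in range(120,385,10)])
Ws=np.load("side.npy")
P=Ws[205:245,215:265].reshape(-1,3)
for z0 in(75,85,92,97):
    Q=P[(P[:,2]>z0)&(P[:,2]<z0+25)&(P[:,1]>250)]; print(z0,len(Q),Q.min(0).round(1) if len(Q) else 0,Q.max(0).round(1) if len(Q) else 0)
E
```

```text
funnelrim 124 mean [533.9 229.9  96.9] bbox [501. 194.  88.] [561. 256. 104.] circ [530.3 225.1] 31.5
jar 443 mean [543.  221.5  54.4] bbox [504. 185.  15.] [604. 251.  80.] circ [557.2 214.1] 55.4
bottle top 86 mean [ 448.7 -250.4  117.8] bbox [ 434. -266.  108.] [ 464. -236.  124.] circ [ 449.4 -251.6] 16.6
bottle body 78 mean [ 441.2 -227.4   41.6] bbox [ 416. -281.   20.] [ 477. -218.   62.] circ [ 449.9 -251.9] 34.4
capS 373 mean [ 578.8 -166.7  154.1] bbox [ 553. -192.  147.] [ 606. -141.  159.] circ [ 579.4 -167.3] 27.0
capO 382 mean [ 588.9 -248.5  154.1] bbox [ 563. -276.  145.] [ 616. -222.  159.] circ [ 588.9 -249.4] 27.3
tinS 434 mean [ 574.5 -163.4  118.8] bbox [ 540. -210.  113.] [ 621. -128.  129.] circ [ 580.1 -172.9] 54.4
tinO 427 mean [ 583.  -241.9  118.8] bbox [ 548. -289.  112.] [ 630. -204.  129.] circ [ 588.3 -242.7] 55.9
tins 845 mean [ 578.9 -202.3  118.8] bbox [ 540. -289.  112.] [ 630. -128.  129.] circ [ 584.6 -208.4] 85.0
spool 275 mean [ 686.9 -276.6   59.8] bbox [ 661. -300.   45.] [ 712. -252.   67.] circ [ 686.8 -277.4] 26.1
((585.2492065429688, -208.
[... 2412 characters left out ...]

220 [-821, -3, 0, 1, 0, 2, -2, -2, 3, 63, 61, 58, 60, 74, 19, 4, -1, 3, 2, 0, 0, 2, 72, 113, 118, 1, -817]
226 [-822, 0, 0, 6, 0, 0, -2, 1, 0, 0, 40, -1, 2, 3, -1, -1, 0, 0, 0, 0, -2, -3, 58, 78, 71, 1, -803]
232 [-823, -2, 0, -1, -3, 0, 1, -1, 0, 0, 1, 0, -1, 0, 0, -2, -6, 0, -2, 0, 1, 0, -1, 4, -4, 1, -803]
238 [-827, 1, -1, 0, -2, -2, 34, 2, 0, 0, 0, 0, 0, 0, -1, 0, 0, 3, 1, -5, 2, 1, 0, -4, 0, 1, -810]
244 [-821, 0, -3, 3, 34, 36, 39, 33, 34, 34, -1, -3, 2, -2, 2, -2, -1, 4, -2, 0, 0, 0, 0, 0, 0, 0, -806]
75 126 [513.9 250.   75.1] [546.7 258.1 100. ]
85 94 [509.8 250.2  85.3] [546.7 258.1 101.8]
92 51 [509.8 250.7  92.2] [546.1 258.  101.8]
97 23 [509.8 250.7  97.1] [546.1 258.  101.8]
```

View pics/crop0.png

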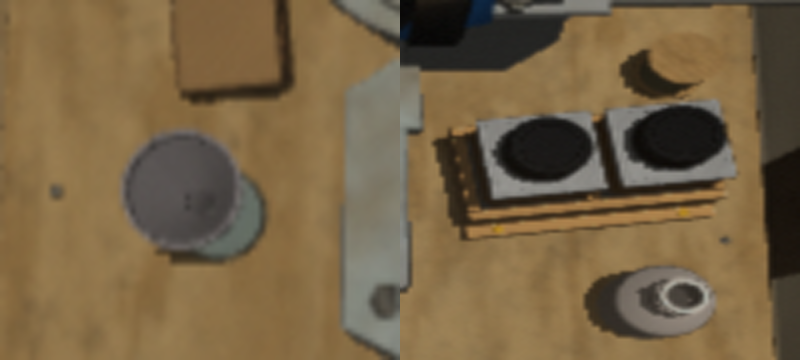

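Measured positions (mm): funnel axis about (530,226) with rim top near z = 101, bottle mouth (449.5,-251.7), saw-side cap (579,-167), caddy yaw about 0.12 rad. Next I move above the funnel.

Request:
drive_tool --plan '[[[-1, 23, -25, 0, 0], [-1, 23, -25, 0, 0], [-1, 23, -25, 0, 0], [-1, 23, -25, 0, 0], [-1, 23, -25, 0, 0], [-1, 23, -25, 0, 0], [-1, 23, -25, 0, 0], [-1, 23, -25, 0, 0], [-1, 23, -25, 0, 0], [-1, 23, -25, 0, 0], [-1, 23, -25, 0, 0], [-1, 23, -25, 0, 0], [-1, 23, -25, 0, 0], [-1, 23, -24, 0, 0], [-1, 24, -22, 0, 0], [-1, 0, 0, 0, 0], [-1, 0, 0, 0, 0]]]'

```text
clock: 1.52
position: [530.5, 224.8, 230.4]
ee_rot: [0.989, -0.151, -0.001, 0.0]
contact_force: [-0.4, 0.3, -0.6]
gripper_width: 85.5
grasp_force: 0.0
```

```bash
python3 - <<'E'
from h import *
s=read_state();print(s["joints"].round(3),s["ee_rot"].round(3),s["position"],s["contact_force"])
im,W=cloud("side");cv2.imwrite("pics/s1.png",cv2.resize(im[60:300,130:370,::-1],None,fx=2.5,fy=2.5))
# rim fit from top camera pic0: ray of rim ellipse centre
c=camera_model("top");R=np.array(c["R"]);t=np.array(c["t"])
a=cv2.imread("pics/top0.png")
from scipy.optimize import least_squares
def pr(X): q=X@R.T+t; return np.stack([q[:,0]/q[:,2]*c["fx"]+c["cx"],q[:,1]/q[:,2]*c["fy"]+c["cy"]],1)
def box(x,y,z,r):
    th=np.linspace(0,6.28,90); return (lambda p:np.r_[p.min(0),p.max(0)])(pr(np.c_[x+r*np.cos(th),y+r*np.sin(th),0*th+z]))
print("funnel rim box",box(530,226,100,30),"observed ~154.4,176,177.6,200"); print("mouth", box(449.5,-251.7,120,15.5))
E
```

```text
[ 0.682  0.303 -0.115 -0.    -1.154  0.587] [ 0.989 -0.151 -0.001  0.   ] [530.54358224 224.83784642 230.42156349] [-0.36516672  0.32315458 -0.56949441]
funnel rim box [153.53293971 176.05082871 177.10120066 199.31005208] observed ~154.4,176,177.6,200
mouth [349.32198544 210.36063216 361.80513935 222.82845106]
```

View pics/s1.png

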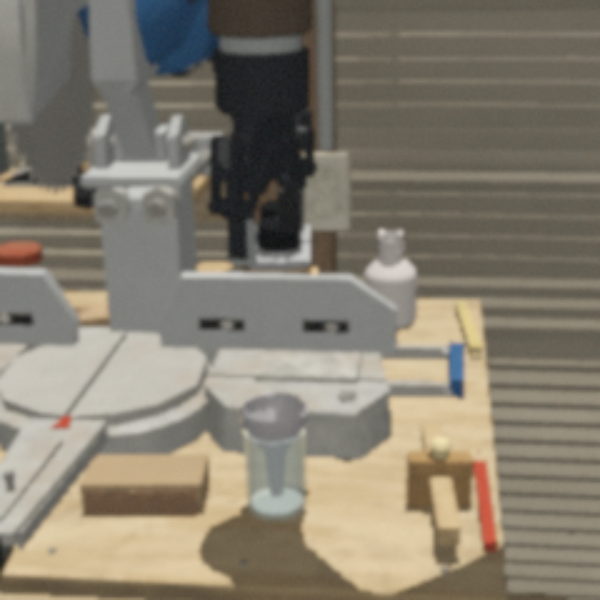

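The side view shows the funnel at crop (275,400) standing upright in its jar, with the gripper open over it and the bottle clear behind at (390,280). Predicted rim pixels match the image, so I descend and grip.

Request:
drive_tool --plan '[[[-1, -1, 0, -30, 0], [-1, 0, 0, -35, 0], [-1, 0, 0, -35, 0], [-1, 0, 0, -30, 0], [-1, 0, 0, -20, 0], [-1, 0, 0, -10, 0], [-1, 0, 0, 0, 0], [-1, 0, 0, 0, 0], [1, 0, 0, 0, 0], [1, 0, 0, 0, 0], [1, 0, 0, 0, 0], [1, 0, 0, 0, 0], [1, 0, 0, 0, 0], [1, 0, 0, 0, 0], [1, 0, 0, 0, 0], [1, 0, 0, 0, 0]]]'

```text
clock: 2.9
position: [529.8, 226.7, 73.3]
ee_rot: [0.989, -0.149, 0.001, -0.001]
contact_force: [-1.1, -0.1, 6.4]
gripper_width: 57.9
grasp_force: 63.6
```

Request:
drive_tool --plan '[[[1, 0, 0, 8, 0], [1, 0, 0, 15, 0], [1, 0, 0, 25, 0], [1, 0, 0, 30, 0], [1, 0, 0, 30, 0], [1, 0, 0, 30, 0], [1, 0, 0, 30, 0], [1, 0, 0, 0, 0], [1, 0, 0, 0, 0]]]'

```text
clock: 3.65
position: [529.6, 226.8, 242.1]
ee_rot: [0.989, -0.149, 0.002, -0.002]
contact_force: [0.3, -0.1, -1.8]
gripper_width: 57.7
grasp_force: 64.1
```

```bash
python3 - <<'E'
from h import *
im,W=cloud("side");im2,_=cloud("top")
cv2.imwrite("pics/s2.png",np.hstack([cv2.resize(im[100:280,180:310,::-1],None,fx=3,fy=3),cv2.resize(im2[120:240,110:230,::-1],(400,540))]))
print(read_state()["position"],read_state()["contact_force"])
E
```

```text
[528.23563021 225.98691386 238.72760123] [-0.04791474  0.19159825 -1.28193838]
```

View pics/s2.png

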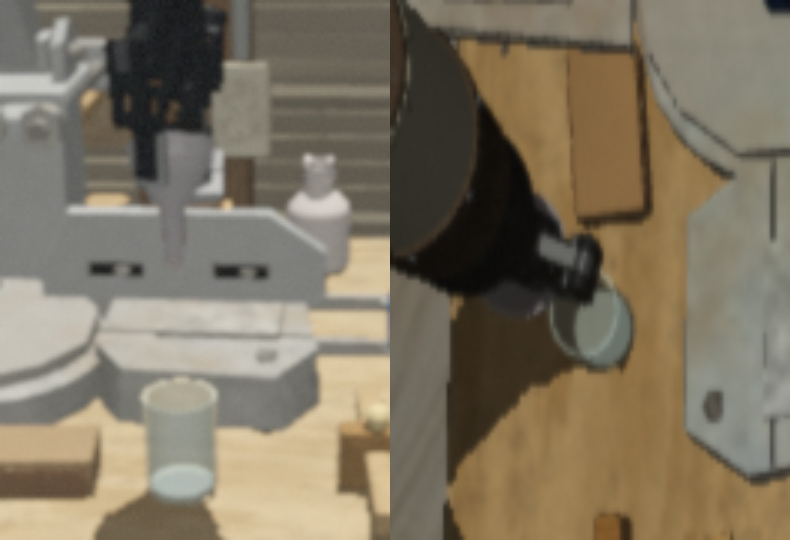

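The funnel came out upright, with its stem tip at left-panel (175,260). The jar stayed standing. I'll measure the stem's offset from the tool.

```bash
python3 - <<'E'
from h import *
im,W=cloud("side")
p=read_state()["position"];print(p)
P=W[140:200,220:265].reshape(-1,3);P=P[(abs(P[:,0]-p[0])<45)&(abs(P[:,1]-p[1])<45)]
for z in range(165,260,8):
    Q=P[(P[:,2]>z)&(P[:,2]<=z+8)]
    if len(Q): print(z,len(Q),"x",Q[:,0].min().round(1),Q[:,0].mean().round(1),Q[:,0].max().round(1),"ymax",np.percentile(Q[:,1],90).round(1))
E
```

```text
[528.12010242 225.82527463 238.08573809]
173 4 x 525.6 528.6 531.8 ymax 231.9
181 19 x 523.6 528.8 534.3 ymax 232.4
189 23 x 522.9 527.8 533.4 ymax 233.3
197 27 x 521.1 528.1 535.7 ymax 234.3
205 30 x 520.8 527.7 537.8 ymax 234.2
213 32 x 520.4 528.1 537.2 ymax 235.4
221 27 x 518.0 528.4 540.7 ymax 238.7
229 41 x 511.4 526.7 546.4 ymax 243.7
237 42 x 507.4 521.8 539.7 ymax 250.4
245 89 x 502.1 524.7 555.0 ymax 263.8
253 150 x 500.4 523.7 557.8 ymax 265.3
```

Request:
drive_tool --plan '[[[1, -20, -22, 0, 0], [1, -20, -22, 0, 0], [1, -20, -22, 0, 0], [1, -19, -22, 0, 0], [1, 0, -30, 0, 0], [1, 0, -30, 0, 0], [1, 0, -30, 0, 0], [1, 0, -30, 0, 0], [1, 0, -30, 0, 0], [1, 0, -30, 0, 0], [1, 0, -30, 0, 0], [1, 0, -30, 0, 0], [1, 0, -30, 0, 0], [1, 0, -30, 0, 0], [1, 0, -30, 0, 0], [1, 0, -30, 0, 0], [1, 0, -30, 0, 0], [1, 0, 0, 0, 0], [1, 0, 0, 0, 0], [1, 0, 0, 0, 0]]]'

```text
clock: 5.47
position: [449.2, -251.5, 238.1]
ee_rot: [0.989, -0.149, -0.001, -0.0]
contact_force: [0.0, -0.3, -0.4]
gripper_width: 57.8
grasp_force: 64.2
```

```bash
python3 - <<'E'
from h import *
im,W=cloud("side")
p=read_state()["position"];print(p,read_state()["joints"].round(2))
np.save("s3.npy",W);cv2.imwrite("pics/s3.png",cv2.resize(im[110:220,220:340,::-1],None,fx=5,fy=5))
P=W[100:220,220:340].reshape(-1,3);P=P[(abs(P[:,0]-p[0])<45)&(abs(P[:,1]-p[1])<45)]
for z in range(100,250,8):
    Q=P[(P[:,2]>z)&(P[:,2]<=z+8)]
    if len(Q): print(z,len(Q),"x",np.percentile(Q[:,0],[5,50,95]).round(1),"ymax",np.percentile(Q[:,1],90).round(1))
E
```

```text
[ 449.5141479  -251.07561207  238.46746778] [-0.19  0.19 -0.25 -0.   -1.13  1.47]
100 27 x [434.3 449.4 466.1] ymax -233.7
108 31 x [437.2 449.4 462.6] ymax -234.8
116 25 x [437.5 450.6 462.6] ymax -234.8
180 9 x [444.5 447.8 453.8] ymax -243.7
188 13 x [444.7 450.8 457.2] ymax -243.1
196 12 x [444.7 450.7 457. ] ymax -242.6
204 14 x [443.8 450.7 457.1] ymax -241.0
212 17 x [442.  450.7 457.1] ymax -240.3
220 13 x [441.7 450.8 458.5] ymax -236.9
228 22 x [436.  450.6 463.3] ymax -233.0
236 25 x [432.8 447.4 465.6] ymax -229.0
244 39 x [426.8 447.5 475.1] ymax -215.0
```

View pics/s3.png

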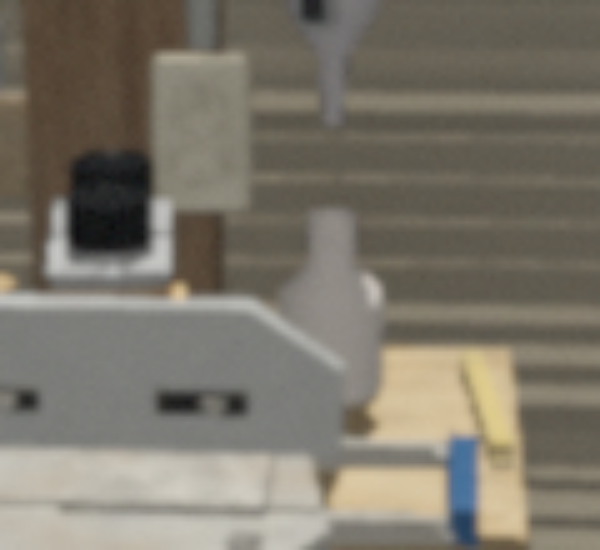

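Side view: the stem tip (332,125) is directly over the neck (332,210), and the depth data agrees to about 1 mm in x and y. I lower it slowly.

Request:
drive_tool --plan '[[[1, 0, 0, -20, 0], [1, 0, 0, -20, 0], [1, 0, 0, -10, 0], [1, 0, 0, -6, 0], [1, 0, 0, -6, 0], [1, 0, 0, -6, 0], [1, 0, 0, -6, 0], [1, 0, 0, -6, 0], [1, 0, 0, -5, 0], [1, 0, 0, -5, 0], [1, 0, 0, -4, 0], [1, 0, 0, 0, 0]]]'

```text
clock: 6.52
position: [449.5, -251.6, 144.4]
ee_rot: [0.989, -0.149, -0.001, -0.0]
contact_force: [-0.7, -0.7, -0.6]
gripper_width: 57.5
grasp_force: 64.2
```

Request:
drive_tool --plan '[[[1, 0, 0, -3, 0], [1, 0, 0, -3, 0], [1, 0, 0, -2, 0], [1, 0, 0, -1, 0], [1, 0, 0, 0, 0]]]'

```text
clock: 6.93
position: [449.7, -251.6, 136.1]
ee_rot: [0.989, -0.149, -0.0, -0.0]
contact_force: [-0.9, 0.9, -0.0]
gripper_width: 57.7
grasp_force: 64.3
```

Request:
drive_tool --plan '[[[1, 0, 0, -1, 0], [1, 0, 0, -1, 0], [1, 0, 0, -1, 0], [1, 0, 0, 0, 0], [1, 0, 0, 0, 0]]]'

```text
clock: 7.35
position: [450.6, -252.1, 134.9]
ee_rot: [0.989, -0.149, 0.001, 0.0]
contact_force: [-1.5, 1.2, 6.1]
gripper_width: 57.7
grasp_force: 65.1
```

Contact at about z = 135, so it is home. Now I release and rise.

Request:
drive_tool --plan '[[[-1, 0, 0, 0, 0], [-1, 0, 0, 0, 0], [-1, 0, 0, 0, 0], [-1, 0, 0, 0, 0], [-1, 0, 0, 0, 0], [-1, 0, 0, 0, 0], [-1, 0, 0, 5, 0], [-1, 0, 0, 10, 0], [-1, 0, 0, 20, 0], [-1, 0, 0, 30, 0], [-1, 0, 0, 30, 0], [-1, 0, 0, 10, 0], [-1, 0, 0, 0, 0]]]'

```text
clock: 8.43
position: [451.8, -252.4, 242.7]
ee_rot: [0.989, -0.149, 0.004, 0.001]
contact_force: [-0.7, -0.6, -0.2]
gripper_width: 84.7
grasp_force: 0.0
```

```bash
python3 - <<'E'
from h import *
im,W=cloud("side")
p=read_state()["position"];print(p)
P=W[100:220,220:340].reshape(-1,3);P=P[(abs(P[:,0]-450)<45)&(abs(P[:,1]+252)<45)]
for z in range(92,176,6):
    Q=P[(P[:,2]>z)&(P[:,2]<=z+6)]
    if len(Q): print(z,len(Q),"x",np.percentile(Q[:,0],[5,50,95]).round(1),"ymax",np.percentile(Q[:,1],90).round(1))
E
```

```text
[ 450.58412921 -251.7626586   240.17976336]
92 16 x [437.1 449.5 460. ] ymax -235.9
98 19 x [437.  452.6 465.8] ymax -234.7
104 23 x [434.7 449.5 465.5] ymax -233.6
110 17 x [436.7 449.5 463.1] ymax -235.4
116 20 x [437.5 449.5 462.9] ymax -234.8
122 11 x [442.1 452.8 461. ] ymax -236.8
128 19 x [434.3 446.6 462.7] ymax -232.5
134 14 x [433.3 449.5 466.8] ymax -229.3
140 25 x [428.9 446.3 471.1] ymax -223.7
146 42 x [428.1 452.2 471.4] ymax -223.3
152 62 x [425.4 448.9 474.4] ymax -222.9
158 57 x [423.  449.5 476.8] ymax -222.2
```

The funnel stands home and upright in the neck. Next I go above the saw-side cap, turning the closing line to the caddy's x.

Request:
drive_tool --plan '[[[-1, 12, 8, 0, -6.6], [-1, 13, 9, 0, -6.6], [-1, 13, 9, 0, -6.6], [-1, 13, 9, 0, -6.6], [-1, 13, 9, 0, -6.6], [-1, 13, 9, 0, -6.6], [-1, 13, 8, 0, -6.6], [-1, 13, 8, 0, -6.6], [-1, 13, 8, 0, -6.6], [-1, 13, 8, 0, -6.6], [-1, 0, 0, 0, 0], [-1, 0, 0, 0, 0]]]'

```text
clock: 9.48
position: [578.4, -166.2, 236.3]
ee_rot: [0.749, -0.663, -0.002, 0.001]
contact_force: [-0.7, 0.3, 0.3]
gripper_width: 85.1
grasp_force: 0.0
```

```bash
python3 - <<'E'
from h import *
from scipy.spatial.transform import Rotation as Ro
s=read_state();print(s["position"],s["joints"].round(2),Ro.from_quat(s["ee_rot"]).as_matrix()[:,1],s["contact_force"])
W=np.load("top.npy")
im=cv2.imread("pics/top0.png")
c=camera_model("top");R=np.array(c["R"]);t=np.array(c["t"])
for n,x,y in(("S",579,-167),("O",589,-249)):
    P=W[140:182,300:372].reshape(-1,3);P=P[(P[:,2]>148)&(P[:,2]<162)&(np.hypot(P[:,0]-x,P[:,1]-y)<32)]
    h=cv2.convexHull(P[:,:2].astype(np.float32));print(n,cv2.fitEllipse(h))
E
```

```text
[ 578.3907691  -166.15960408  236.26405684] [-0.01  0.34 -0.04 -0.   -1.19  0.13] [-0.99250193 -0.1221708   0.00376956] [-0.66927321  0.2866831   0.27168862]
S ((579.4366455078125, -167.26133728027344), (52.38114929199219, 53.18650817871094), 50.972110748291016)
O ((589.5570068359375, -249.5093994140625), (52.42870330810547, 53.41277313232422), 10.595086097717285)
```

Request:
drive_tool --plan '[[[-1, 1, -1, -25, 0], [-1, 0, 0, -30, 0], [-1, 0, 0, -25, 0], [-1, 0, 0, -20, 0], [-1, 0, 0, -10, 0], [-1, 0, 0, -5, 0], [-1, 0, 0, 0, 0], [-1, 0, 0, 0, 0], [1, 0, 0, 0, 0], [1, 0, 0, 0, 0], [1, 0, 0, 0, 0], [1, 0, 0, 0, 0], [1, 0, 0, 0, 0], [1, 0, 0, 0, 0], [1, 0, 0, 0, 0], [1, 0, 0, 0, 0]]]'

```text
clock: 10.82
position: [580.6, -167.8, 124.8]
ee_rot: [0.748, -0.663, 0.001, -0.0]
contact_force: [-1.5, 0.4, 5.9]
gripper_width: 52.7
grasp_force: 63.6
```

```bash
python3 -c "
from h import *
s=read_state();print(s['position'],s['contact_force'],s['wrist_torque'],s['joints'].round(2))"
```

```text
[ 580.56162197 -167.83061766  124.80772646] [-1.53514287  0.38628717  5.93923563] [ 0.25736961  0.42029103 -0.06473358] [-0.01  0.44 -0.19  0.   -0.94  0.13]
```

Gripped. Small test turn in the positive direction.

Request:
drive_tool --plan '[[[1, 0, 0, 0, 3], [1, 0, 0, 0, 3], [1, 0, 0, 0, 3], [1, 0, 0, 0, 0], [1, 0, 0, 0, 0]]]'

```text
clock: 11.23
position: [580.8, -168.7, 124.8]
ee_rot: [0.796, -0.605, 0.001, -0.001]
contact_force: [-0.3, -2.5, 5.7]
gripper_width: 52.6
grasp_force: 69.4
```

```bash
python3 -c "
from h import *
s=read_state();print(s['position'],s['contact_force'],s['wrist_torque'],s['joints'].round(3),s['ee_rot'])"
```

```text
[ 580.83969888 -168.65363624  124.77773574] [-0.31518896 -2.48684442  5.74132062] [-0.82059899  0.0447346  -1.78344616] [-0.015  0.442 -0.189  0.    -0.937  0.285] [ 0.79596681 -0.60533792  0.00143449 -0.00088976]
```

Wrist torque rose to 1.8 N m, so that way is blocked. Try the other direction.

Request:
drive_tool --plan '[[[1, 0, 0, 0, -4], [1, 0, 0, 0, -4], [1, 0, 0, 0, -4], [1, 0, 0, 0, -4], [1, 0, 0, 0, -4], [1, 0, 0, 0, 0], [1, 0, 0, 0, 0]]]'

```text
clock: 11.82
position: [581.2, -168.0, 124.8]
ee_rot: [-0.682, 0.731, -0.001, 0.001]
contact_force: [0.8, -1.0, 5.1]
gripper_width: 53.0
grasp_force: 68.1
```

```bash
python3 -c "
from h import *
s=read_state();print(s['position'],s['contact_force'],s['wrist_torque'],s['joints'].round(3),s['ee_rot'])"
```

```text
[ 581.15810875 -167.97692751  124.76437073] [ 0.79971327 -1.00405625  5.1026347 ] [-0.16498698 -0.03419255 -0.01176675] [-0.014  0.442 -0.189  0.001 -0.937 -0.057] [-0.68188639  0.73145618 -0.00147667  0.0007958 ]
```

It turns freely this way. Continue to about 68° in total.

Request:
drive_tool --plan '[[[1, 0, 0, 0, -6], [1, 0, 0, 0, -6], [1, 0, 0, 0, -6], [1, 0, 0, 0, -6], [1, 0, 0, 0, -6], [1, 0, 0, 0, -6], [1, 0, 0, 0, -6], [1, 0, 0, 0, -6], [1, 0, 0, 0, 0], [1, 0, 0, 0, 0]]]'

```text
clock: 12.65
position: [579.7, -168.4, 124.7]
ee_rot: [-0.325, 0.946, -0.001, -0.0]
contact_force: [-3.5, -1.4, 6.9]
gripper_width: 53.1
grasp_force: 68.4
```

```bash
python3 -c "
from h import *
s=read_state();print(s['position'],s['contact_force'],s['wrist_torque'],s['joints'].round(3),s['ee_rot'])"
```

```text
[ 579.73984081 -168.37884586  124.72797608] [-3.46343411 -1.4490195   6.89831111] [-0.48733213  0.76099013 -0.12392815] [-0.014  0.442 -0.19   0.002 -0.939 -0.895] [-3.25148580e-01  9.45662721e-01 -6.08808480e-04 -2.20715821e-04]
```

Low torque throughout. Lift gently.

Request:
drive_tool --plan '[[[1, 0, 0, 3, 0], [1, 0, 0, 4, 0], [1, 0, 0, 4, 0], [1, 0, 0, 0, 0], [1, 0, 0, 0, 0]]]'

```text
clock: 13.07
position: [579.6, -167.6, 134.2]
ee_rot: [-0.325, 0.946, 0.0, -0.0]
contact_force: [-1.6, -0.0, 0.4]
gripper_width: 52.9
grasp_force: 67.5
```

Request:
drive_tool --plan '[[[1, 0, 0, 10, 0], [1, 0, 0, 15, 0], [1, 0, 0, 20, 0], [1, 0, 0, 20, 0], [1, 0, 0, 15, 0], [1, 0, 0, 8, 0], [1, 0, 0, 0, 0], [1, 0, 0, 0, 0], [1, 0, 0, 0, 0], [1, 0, 0, 0, 0]]]'

```text
clock: 13.9
position: [579.3, -167.6, 220.9]
ee_rot: [-0.325, 0.946, 0.001, -0.001]
contact_force: [0.2, 0.2, -0.4]
gripper_width: 53.0
grasp_force: 67.5
```

```bash
python3 - <<'E'
from h import *
im,W=cloud("side");im2,W2=cloud("top")
cv2.imwrite("pics/s4.png",np.hstack([cv2.resize(im[70:220,190:320,::-1],(468,540)),cv2.resize(im2[100:240,280:380,::-1],(330,540))]))
s=read_state();print(s["position"],s["contact_force"],s["joint_vel"].round(3),s["grasp_force"])
E
```

```text
[ 579.52953393 -167.66966218  221.16748488] [-0.16049547  0.26772303 -0.53730319] [-0.001 -0.002  0.005  0.003 -0.001  0.   ] 67.46655648574233
```

View pics/s4.png

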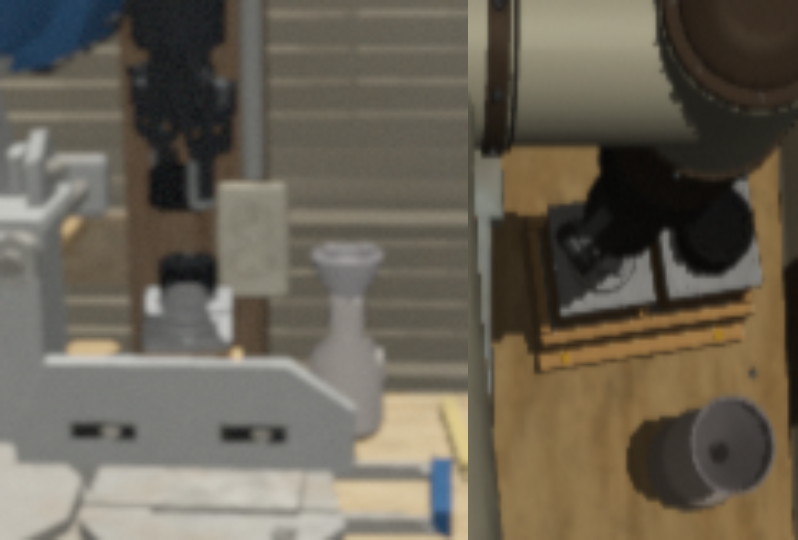

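The picture shows the cap held in the fingers at (180,185), well above the bare spout at (185,300). The other cap is still on at right-panel (713,235), and the funnel stands upright in the bottle at (348,255). Handing in.

```bash
python3 -c "
from bench import *
print(job_done())"
```

```text
the job is handed in; nothing more can be done
None
```

I handed the job in at about 14 s of the 58 s allowed, with no verdict returned: the funnel is home and upright in the bottle, the cap of the tin nearer the saw is unscrewed (it turned clockwise seen from above) and held about 95 mm above its seat, and the other tin is still closed.

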